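Snug the adjustable wrench on the anchor nut and tighten it

TASK

The anchor nut that holds the green cabinet's ledge down has worked loose. Slide the adjustable wrench lying next to it fully onto the nut, jaws still wide, then roll its worm with a fingertip until the jaws close snugly on the flats, and only then swing the handle to tighten the nut clockwise until it comes up tight, somewhere near an eighth of a turn. Leave the wrench lying snug on the nut, and leave the saucer, the key and the backscratcher where they are.

Things in the scene. Friction and masses are not known exactly. Their poses are not given: they have to be found in the camera images.
- nut_top (a point): steel hex nut, 24 mm across flats, 14.8 mm high, standing on the ledge on a vertical stud that ends 19 mm above the ledge. Point: centre of the nut's top face, on the stud's axis. It turns with the nut: its x axis points at a corner, so two flats run parallel to x (the six corners lie every 60 degrees from x, 13.9 mm out). z up.
- nut_corner (a point): one corner of the hex nut, at its top face, 13.9 mm from the stud's axis; turns with the nut.
- nut (a joint): turn of the nut, rad, growing clockwise seen from above (tightening). It starts at 0 to 0.25 and turns with a steady drag of 0.45 N m (with the wrench's own rubbing 2 to 5 N at the middle of the grip) until it comes up tight at 0.90, a firm stop: pushing on past it, from some 6 N, only makes the jaws give and slip. Between slack jaws (over 26 mm) it does not turn.
- wrench_seat (a point): steel adjustable wrench, 250 mm, 0.48 kg, flat on the ledge, 16 mm thick. Point: mid-thickness (8 mm up), where the nut's centre sits once snug and home. x: the way the mouth opens (move along +x to go onto a nut). Fixed jaw face at y = -12 mm, from x = -15.5 (throat) to +17; movable jaw at +y; head spans x -52 to -15.5, y -34 to +22. z up.
- wrench_grip (a point): middle of the wrench's black handle grip, mid-thickness (8 mm over the ledge); same axes as wrench_seat, from which it lies (-149, +49, 0) mm. The grip is 16 mm thick, 26 mm wide and 106 mm long, running along the direction 157.5 degrees from x (towards +y), i.e. the handle leaves the head backwards and to the movable jaw's side.
- worm_top (a point): top of the wrench's knurled steel worm, a roller of 17 mm diameter, 18 mm long along y, standing 2.5 mm proud of the head's upper face; at (-34, +6.5, +10.5) mm from wrench_seat, same axes. A fingertip pressed on it (8 to 15 N) and dragged along +x (towards the jaws) rolls it and closes the jaws, along -x opens them.
- wrench_worm (a joint): turn of the worm, rad, growing as the jaws open: opening = 0.637 mm per rad, so it starts at 42.4 to 44.8 and reads 37.7 when snug. It falls as the top rolls towards the jaws (+x): 10 mm of drag closes them by 0.75 mm. Needs about 0.055 N m, 6.5 N at its rim; stays where it is left.
- wrench_jaw (a joint): opening between the jaws, m: 0.027 to 0.0285 at the start, 0.024 when snug on the nut. Moves only with the worm; the movable jaw is 10 mm thick, 30 mm long.
- ledge: green steel ledge of the cabinet, 400 mm (x) by 800 mm (y), 20 mm high, fixed on the bench; origin at the centre of its underside, its flat top 20 mm above. At its far edge (+x) stands a pegboard, 120 mm over the ledge, with two pegs that reach 45 mm towards the robot, a red fob on one.
- saucer: white ceramic saucer, 140 mm across, 20 mm high, on the ledge; origin at the centre of its underside. Bystander.
- backscratcher: wooden backscratcher, 235 mm long (x), 40 mm wide at its claw, 12 mm high, lying on the ledge; origin at the middle of its underside. Bystander.
- key: aluminium key, 60 mm long (x), 24 mm wide, 3.5 mm thick, lying on the ledge; origin near the middle of its underside. Bystander.

How it is judged:
By the outcome, as a careful person would: the job done as asked, in the order asked, and still so for the second after the job is handed in, with the robot touching nothing.
It also fails if it takes over 70 s, if anything falls off the work surface, if the arm or the gripper's body presses on something with over 40 N, if the wrist force passes 120 N, or if a joint passes its speed limit or range.

ROBOT

A 6-joint arm with a two-finger parallel gripper is mounted at the origin on the work surface. World frame = base frame: x ahead of the robot, y to its left, z up, the work surface at z = 0. Lengths are in mm, angles in rad, forces in N, time in s.
With the tool pointing down it reaches from about 275 to 825 mm from the base axis. Payload 5.2 kg.
Tool frame: the origin (TCP) lies at the very end of the fingers, on their centre line; the grasp point (between the pads) lies 19 mm behind it; z points along the fingers, y is the direction in which the jaws open and shut (so a half turn about z gives the same grasp; the last joint's range is limited). The gripper opens to 93 mm and grips with 3 to 60 N. Pads are 15 mm wide; open, the fingers measure 128 mm over their backs; the gripper's body (75 mm by 188 mm) begins 65 mm behind the grasp point.
Start: joints at [-1.401, 0.259, 1.535, -0, 1.348, -0.203], TCP at [200.344, -512.218, 218.653] pointing down, gripper open.
Joint ranges: [-3.14, 3.14], [-0.91, 2.08], [0.19, 2.58], [-1.22, 4.36], [0.22, 2.71], [-3.12, 3.12]. Speed limits (rad/s): [2.57, 2.57, 3.14, 3.14, 3.14, 3.14].

INTERFACE

Orientations are given as [roll, pitch, yaw] about the fixed x, y, z axes, in that order (R = Rz(yaw) Ry(pitch) Rx(roll)).
In Python, from bench import robot gives the robot as it stands. The module is installed in compiled form; this text tells all that it offers. Calls block until the motion is done:
- robot.move_ptp(position, orientation): joint-space move of the TCP to a pose.
- robot.move_linear(position, ori=None, speed=150, f_stop=None): straight line of the TCP; ori=None keeps the orientation; speed is the mean speed in mm/s. With f_stop (N) it stops when the force on the tool has changed by that much, and returns True; else False.
- robot.move_j(angles): joint-space move.
- robot.move_gripper(opening): opening from 0.0 (shut) to 1.0 (fully open); the grip force is fixed at half the most; returns when the fingers have stopped.
- robot.sleep(seconds).
- robot.inverse_kinematics(position, orientation): joint angles nearest the present ones, or None.
- robot.get_image(name): name is "scene" or "top" or "wrist"; returns a dict with "img" (400x640x3 uint8, blue, green, red), "fovy" (degrees; the focal length in pixels is half the picture's height over the tangent of half this angle, whatever the lens; pixels are square), "cx", "cy" (the principal point, pixels), "eye" and "orientation" of the camera in the world. Camera axes: x right, y down, z forward; pixel columns grow to the right and rows downward; lengths in mm; the calibration is good to about 2 mm. A picture is of the moment at which its call begins. There is no depth.
A pose or a line that the arm cannot do raises robot.MotionError and nothing moves.
- robot.hand_in(): hands the job in, once; it reports no verdict.
Readings, each from a call of its own:
- robot.current_t(): time.
- robot.current_qpos(): joint angles.
- robot.current_joint_vel(): joint speeds.
- robot.current_joint_efforts(): joint torques, N m.
- robot.current_tcp_pos(): TCP position.
- robot.current_eef_rot(): TCP orientation.
- robot.current_contact_force(): force on the tool from outside, world axes, zero at the start.
- robot.current_ft_torque(): the same for the moment, N m.
- robot.current_gripper_width(): opening from 0.0 (shut) to 1.0 (fully open).
Only numpy, scipy, OpenCV 4.12 (cv2) and the standard library are available. Lean on these libraries where they do the work, as an engineer would, in place of code of your own. Each camera call takes 0.05 s, during which the arm holds its last target.

## Working session

There is one attempt and no reset: what is moved stays moved. The work goes in short steps, each a Python script; the robot and the scene stay as the last script left them, time stands still between calls to the robot, and variables do not carry over. Pictures are saved under pics/ and viewed, and the job is handed in when it is done.

```bash
mkdir -p pics; ls; python3 - <<'E'
from bench import robot
import cv2
for n in ("scene","top","wrist"):
    d=robot.get_image(n); cv2.imwrite(f"pics/{n}0.png",d["img"])
    print(n,d["fovy"],d["cx"],d["cy"],d["eye"],d["orientation"])
print(robot.current_t(),robot.current_eef_rot(),robot.current_contact_force())
E
```

```text
pics
scene 53.59931455775298 328.1314490367738 196.1092352261396 [1406.55387662   41.55279     806.56656937] [-2.31142042 -0.01996542  1.63086174]
top 43.775711642156075 322.0763971214728 203.23752165961344 [ 343.80829976   33.67549462 1183.34623912] [-2.92901144e+00 -2.23564372e-03 -1.68254053e+00]
wrist 62.449227374361584 321.53957072061803 202.52582387135556 [ 266.62281439 -485.06720063  383.19868075] [ 2.88755421e+00  1.54950237e-03 -1.19896021e+00]
0.15 [-3.14022209e+00 -2.84896976e-04  3.72799867e-01] [ 0.60876173 -0.10286506  0.08463085]
```

View pics/scene0.png

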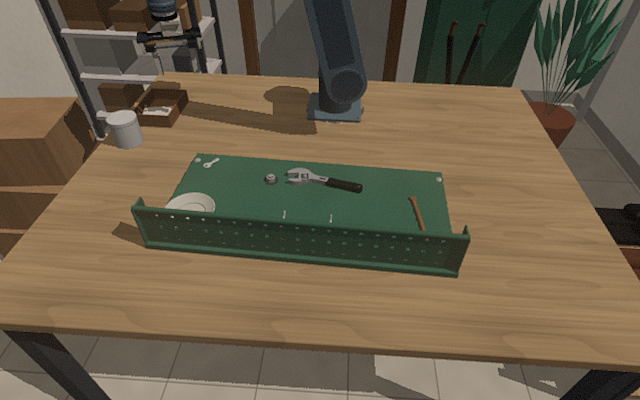

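View pics/top0.png

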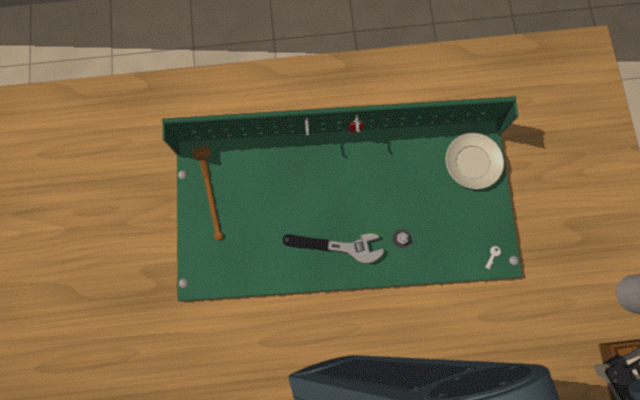

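View pics/wrist0.png

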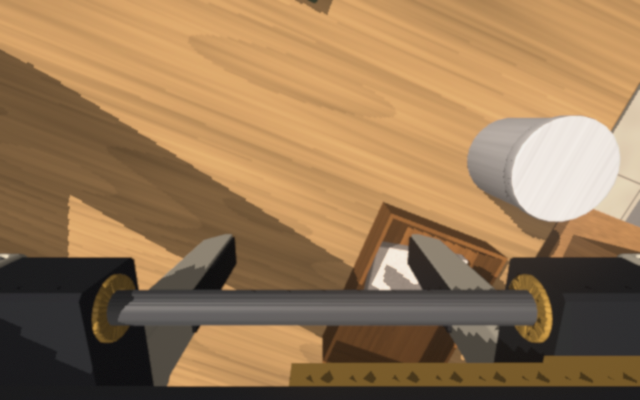

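The top view shows the wrench (head near (365,248), grip near (305,243)), with its mouth towards the nut at (402,238). The saucer, key and backscratcher are well away. Next I'll get rough positions, then a closer wrist view.

```bash
cat > h.py <<'E'
import numpy as np, cv2
from scipy.spatial.transform import Rotation as Ro
from bench import robot
def cam(d):
    return np.array(d["eye"]),Ro.from_euler('xyz',d["orientation"]).as_matrix(),200/np.tan(np.radians(d["fovy"])/2),d["cx"],d["cy"]
def cast(d,px,z):
    e,R,f,cx,cy=cam(d); px=np.atleast_2d(px).astype(float)
    v=np.c_[(px[:,0]-cx)/f,(px[:,1]-cy)/f,np.ones(len(px))]@R.T
    return e+v*((z-e[2])/v[:,2])[:,None]
def proj(d,p):
    e,R,f,cx,cy=cam(d); q=(np.atleast_2d(p)-e)@R
    return np.c_[f*q[:,0]/q[:,2]+cx,f*q[:,1]/q[:,2]+cy]
def down(yaw): return [np.pi,0,yaw]
def snap(n,fn):
    d=robot.get_image(n); cv2.imwrite("pics/"+fn,d["img"]); np.save("pics/"+fn[:-4]+".npy",d,allow_pickle=True); return d
E
python3 - <<'E'
from h import *
d=robot.get_image("top")
for n,p in dict(nut=(402,238),grip0=(286,240),grip1=(328,245),jawA=(382,258),jawB=(382,237),key=(493,257),saucer=(474,161)).items(): print(n,cast(d,p,36)[0].round())
w=robot.get_image("wrist")
# cam in tcp frame
T=Ro.from_euler('xyz',robot.current_eef_rot()).as_matrix(); e,R,*_=cam(w)
print((T.T@(e-robot.current_tcp_pos())).round(1)); print((T.T@R).round(3))
E
```

```text
nut [ 487. -172.   36.]
grip0 [512.  96.  36.]
grip1 [490.   1.  36.]
jawA [ 446. -119.   36.]
jawB [ 494. -126.   36.]
key [ 420. -374.   36.]
saucer [ 652. -371.   36.]
[  71.6   -1.  -165.1]
[[-0.001 -0.968 -0.252]
 [ 1.    -0.001 -0.   ]
 [ 0.    -0.252  0.968]]
```

```bash
python3 - <<'E'
from h import *
yaw=1.35
p=np.array([480,-100.])-30*np.array([np.cos(yaw),np.sin(yaw)])
robot.move_ptp([p[0],p[1],140],down(yaw))
d=snap("wrist","w1.png"); print(robot.current_t(),robot.current_tcp_pos(),robot.current_qpos(),d["eye"],robot.current_contact_force())
E
```

```text
2.0417 [ 473.53236551 -130.36408051  140.1781044 ] [-4.95998090e-01  2.23645976e-01  1.78682298e+00 -2.88660512e-04
  1.13052806e+00 -2.73508956e-01] [490.18052487 -60.54243076 305.4529052 ] [ 0.07189353 -0.81138959 -0.14584372]
```

View pics/w1.png

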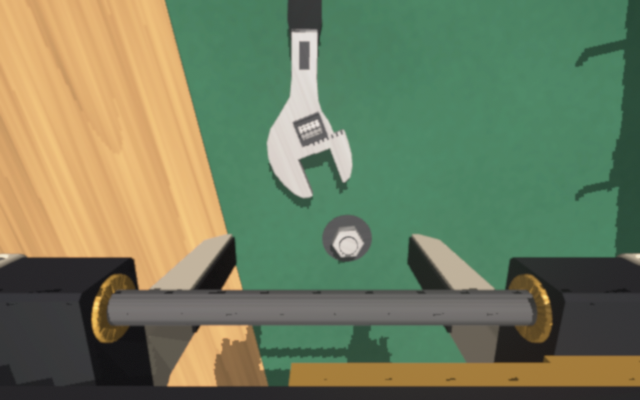

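The wrist view shows the nut's hex at (347,243) on a dark washer, the fixed jaw tip at (300,195), the movable jaw tip at (347,180) and the worm at (309,129). I'll zoom in to measure.

```bash
python3 - <<'E'
from h import *
im=cv2.imread("pics/w1.png")
a=cv2.resize(im[95:265,255:385],None,fx=4.5,fy=4.5,interpolation=cv2.INTER_CUBIC)[:, :]
a=cv2.resize(im[100:220,250:370],None,fx=5,fy=5,interpolation=cv2.INTER_CUBIC)
b=cv2.resize(im[210:270,315:380],None,fx=9,fy=9,interpolation=cv2.INTER_CUBIC)
cv2.imwrite("pics/w1a.png",a);cv2.imwrite("pics/w1b.png",b)
E
```

```text
(no output)
```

View pics/w1a.png

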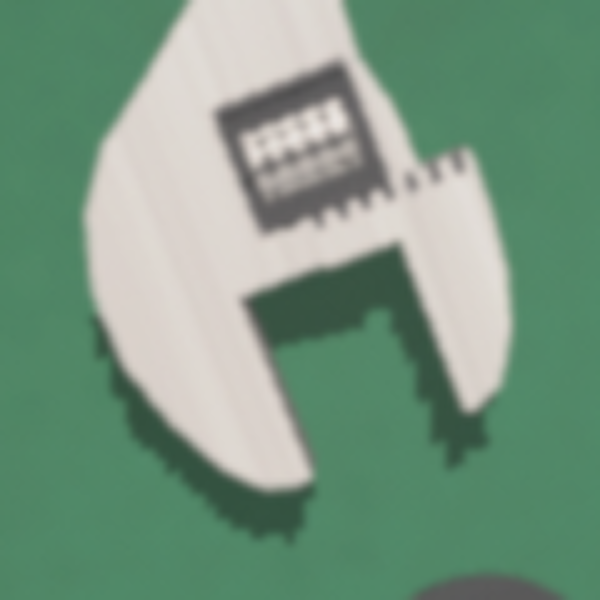

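View pics/w1b.png

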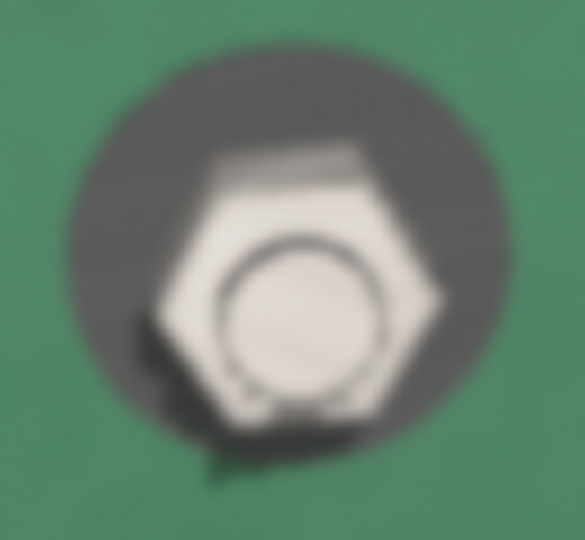

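```bash
cat > meas.py <<'E'
from h import *
def cross(v,c0,c1,rise,th):
    x=np.arange(c0,c1); 
    for i in range(c0,c1-1):
        a,b=v[i],v[i+1]
        if (rise and a<th<=b) or (not rise and a>=th>b): return i+(th-a)/(b-a)
    return np.nan
E
python3 - <<'E'
from meas import *
d=np.load("pics/w1.npy",allow_pickle=True).item(); im=d["img"]
s=im[:,:,2].astype(float)  # red: green bg low
print(s[180,290:350:2])
F=[];M=[];fi=[]
for r in range(164,194):
    c=cross(s[r],292,330,False,140)
    if c==c:F.append((c,r))
for r in range(152,180):
    c=cross(s[r],318,352,True,140)
    if c==c:M.append((c,r))
def line(px,z,name):
    P=cast(d,np.array(px),z)[:,:2]
    for _ in range(4):
        m=P.mean(0);u=np.linalg.svd(P-m)[2][0]; u=u*np.sign(-u[1]); n=np.array([-u[1],u[0]])
        e=(P-m)@n; P=P[abs(e)<max(.3,2*e.std())]
    print(name,len(P),m.round(1),"ang",np.degrees(np.arctan2(u[1],u[0])).round(2),"rms",e.std().round(2)); return m,u,n
f=line(F,36,"fixed");m=line(M,36,"mov")
print("opening",(m[0]-f[0])@f[2])
T=[]
for c in range(302,328):
    col=s[:,c]; k=cross(col,146,175,False,140)
    if k==k:T.append((c,k))
t=line(T,36,"throat")
c9=np.array([(155,310),(218,188),(372,183),(443,298),(372,412),(235,428)])
c=cast(d,(c9+.5)/9-.5+[315,210],34.8)[:,:2]
o=(c[:3]+c[3:]).mean(0)/2; print("nut",o.round(1),c.mean(0).round(1),np.linalg.norm(c-c.mean(0),axis=1).round(1),np.degrees(np.arctan2(*(c-c.mean(0)).T[::-1])).round(1))
A=(np.array([(300,318)])+.5)/9-.5+[315,210]; print("stud",cast(d,A,39))
# top view grip
E
```

```text
[221. 222. 221. 218. 218. 218. 217. 219. 171. 102.  84.  82.  83.  82.
  83.  82.  82.  82.  83.  83.  83.  81.  70.  61.  54.  65. 162. 208.
 157.  88.]
fixed 30 [ 467.1 -106.4] ang -81.41 rms 0.06
mov 28 [ 493.6 -101.3] ang -81.38 rms 0.04
opening 26.931644929432295
throat 26 [478.6 -87.5] ang -174.5 rms 0.16
nut [ 489.2 -170.7] [ 489.2 -170.7] [14.  14.4 14.2 14.  13.5 14.4] [ 169.7  111.2   48.7  -10.3  -69.7 -127.7]
stud [[ 489.03493951 -170.40754963   39.        ]]
```

```bash
python3 - <<'E'
from h import *
d=robot.get_image("top")
for n,p,z in [("boardbase",(200,149),20),("boardbaseR",(440,140),20),("boardtopL",(165,120),140),("boardtopR",(515,98),140),("pegtip",(307,134),90),("pegtip2",(354,131),90),("ledge near L",(179,300),20),("ledge near R",(521,277),20)]: print(n,cast(d,p,z)[0].round())
a=np.radians(-81.4);u=np.array([np.cos(a),np.sin(a)]);v=np.array([-u[1],u[0]])
f=np.array([467.1,-106.4]);t=np.array([478.6,-87.5])
seat=u*(t@u+15.5)+v*(f@v+12)
g=seat-149*u+49*v; print("seat",seat,"grip",g)
s=robot.get_image("scene")
nut=np.array([489.2,-170.7]); print(proj(d,[*g,36]),proj(s,[*g,36]),proj(d,[*nut,36]),proj(s,[*nut,36]))
i=d["img"]; cv2.imwrite("pics/t1.png",cv2.resize(i[85:285,160:420],None,fx=3,fy=3))
i=s["img"]; cv2.imwrite("pics/s1.png",cv2.resize(i[140:280,130:390],None,fx=3,fy=3))
E
```

```text
boardbase [761. 285.  20.]
boardbaseR [ 719. -303.   20.]
boardtopL [794. 332. 140.]
boardtopR [ 760. -452.  140.]
pegtip [745.  21.  90.]
pegtip2 [740. -88.  90.]
ledge near L [404. 354.  20.]
ledge near R [ 368. -436.   20.]
seat [ 478.74558274 -103.15424055] grip [504.91387924  51.49769205]
[[305.59104618 240.95769054]] [[344.39515809 183.62944514]] [[401.36963435 237.07142226]] [[271.46893685 176.30395516]]
```

View pics/t1.png

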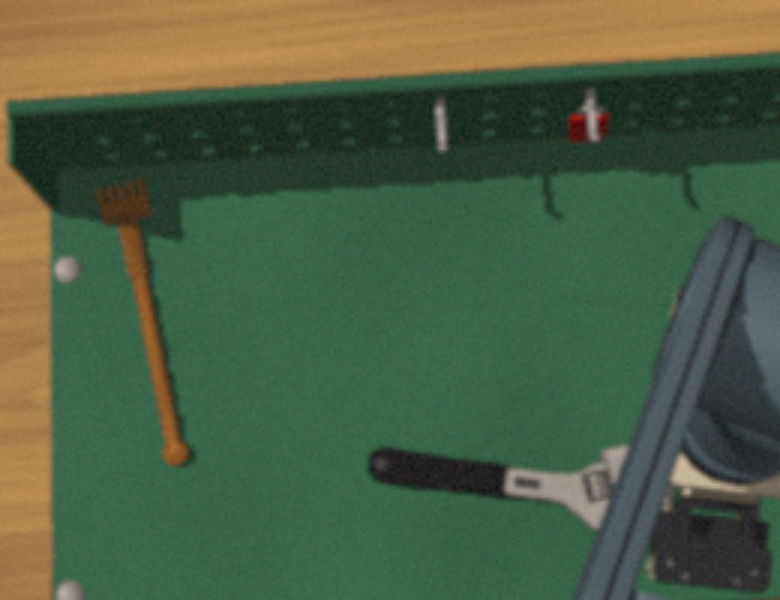

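View pics/s1.png

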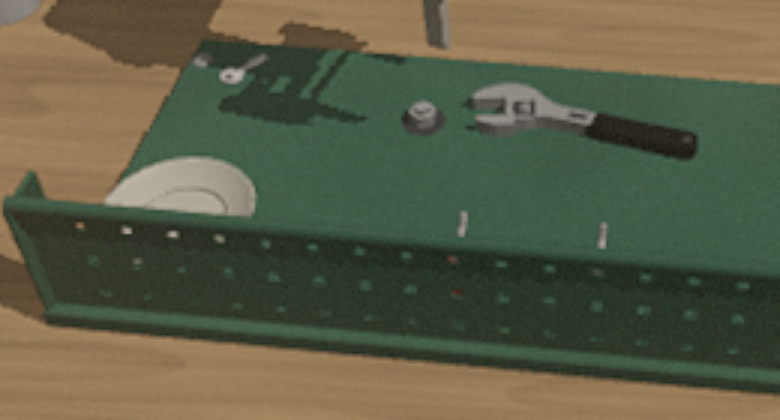

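Checks agree: jaws 26.9 mm apart, nut corner radius about 14 mm, and the grip point projects onto the handle in the top view. The wrench has to turn +11.7° to match the nut's flats. Next I grip the handle, move it to a pre-insert pose and measure again.

```bash
cat >> h.py <<'E'
def uv(deg):
    a=np.radians(deg);u=np.array([np.cos(a),np.sin(a)]);return u,np.array([-u[1],u[0]])
def gripat(seat,deg):
    u,v=uv(deg); return seat-149*u+49*v
E
python3 - <<'E'
from h import *
seat=np.array([478.75,-103.15]); g=gripat(seat,-81.4); y=np.radians(-81.4+157.5)
robot.move_gripper(0.6)
robot.move_ptp([*g,70],down(y))
print(robot.move_linear([*g,23],speed=60,f_stop=8),robot.current_tcp_pos())
robot.move_gripper(0.0)
print(robot.current_gripper_width()*93,robot.current_contact_force())
nut=np.array([489.2,-170.7]); u,v=uv(-69.7)
s2=nut-42*u-1.4*v; g2=gripat(s2,-69.7)
robot.move_linear([*g2,23],down(np.radians(-69.7+157.5)),speed=40)
print(robot.current_tcp_pos(),robot.current_contact_force(),robot.current_t())
d=snap("wrist","w2.png");snap("top","t2.png")
i=d["img"]
E
```

```text
False [505.18594195  51.5552917   23.16911004]
25.629164974540956 [-2.87379376  0.02382839  3.05845473]
[467.74710807  24.6346101   23.04814581] [ 0.54121499 -2.25376913  0.15088978] 6.55
```

View pics/w2.png

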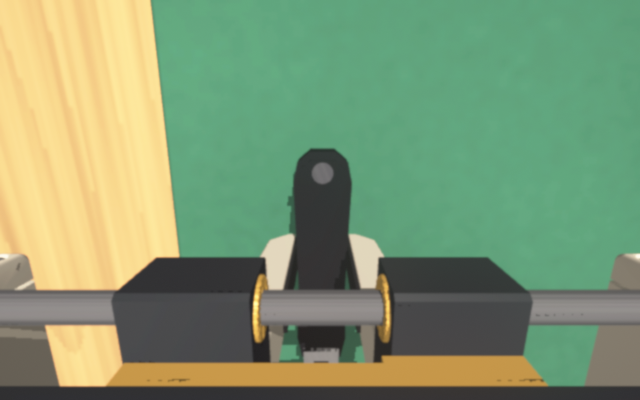

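```bash
python3 - <<'E'
import cv2
i=cv2.imread("pics/t2.png"); cv2.imwrite("pics/t2z.png",cv2.resize(i[190:290,270:440],None,fx=4.5,fy=4.5,interpolation=cv2.INTER_CUBIC))
E
```

```text
(no output)
```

View pics/t2z.png

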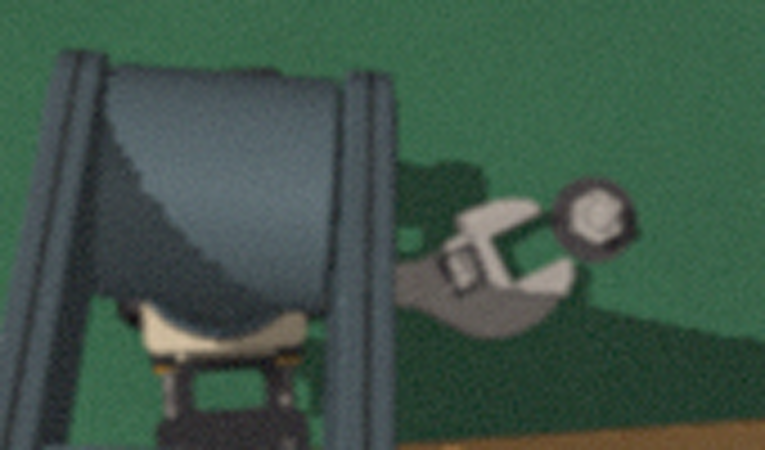

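```bash
cat >> meas.py <<'E'
def line(d,px,z,name):
    P=cast(d,np.array(px),z)[:,:2]
    for _ in range(4):
        m=P.mean(0);u=np.linalg.svd(P-m)[2][0]; u=u*np.sign(-u[1]); n=np.array([-u[1],u[0]])
        e=(P-m)@n; P=P[abs(e)<max(.3,2*e.std())]
    print(name,len(P),m.round(1),"ang",np.degrees(np.arctan2(u[1],u[0])).round(2),"rms",e.std().round(2)); return m,u,n
E
python3 - <<'E'
from h import *
robot.move_gripper(0.5)
p=robot.current_tcp_pos()
robot.move_linear([p[0],p[1],70],speed=150)
yaw=1.35
robot.move_ptp([471,-140,120],down(yaw))
d=snap("wrist","w3.png"); print(robot.current_t())
E
```

```text
8.4667
```

View pics/w3.png

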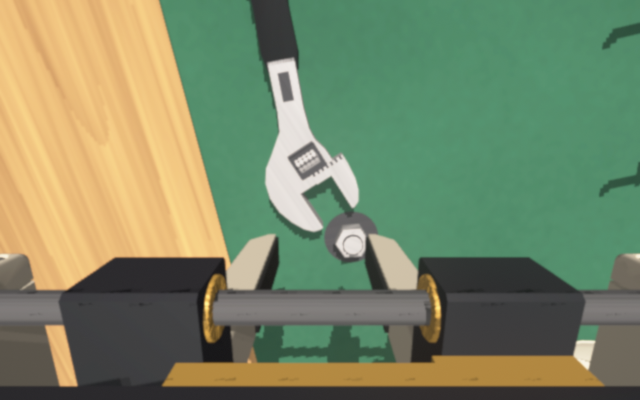

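```bash
python3 - <<'E'
from meas import *
d=np.load("pics/w3.npy",allow_pickle=True).item(); im=d["img"]; s=im[:,:,2].astype(float)
F=[];M=[];T=[]
for r in range(198,224):
    c=cross(s[r],292,335,False,145)
    if c==c:F.append((c,r))
for r in range(186,206):
    c=cross(s[r],324,356,True,145)
    if c==c:M.append((c,r))
f=line(d,F,36,"fixed");m=line(d,M,36,"mov"); print("opening",(m[0]-f[0])@f[2])
for c in range(306,330):
    k=cross(s[:,c],178,205,False,145)
    if k==k:T.append((c,k))
t=line(d,T,36,"throat"); 
cv2.imwrite("pics/w3b.png",cv2.resize(im[205:270,315:390],None,fx=9,fy=9,interpolation=cv2.INTER_CUBIC))
u=f[1];v=f[2]; tp=np.median([p@u for p in cast(d,np.array(T),36)[:,:2]]); print("seat",u*(tp+15.5)+v*(f[0]@v+12))
E
```

```text
fixed 26 [ 464.6 -137.1] ang -69.75 rms 0.06
mov 20 [ 490.3 -130.5] ang -70.04 rms 0.03
opening 26.320550018649215
throat 22 [ 471.9 -117.2] ang -163.43 rms 0.17
seat [ 475.64703518 -132.29273191]
```

View pics/w3b.png

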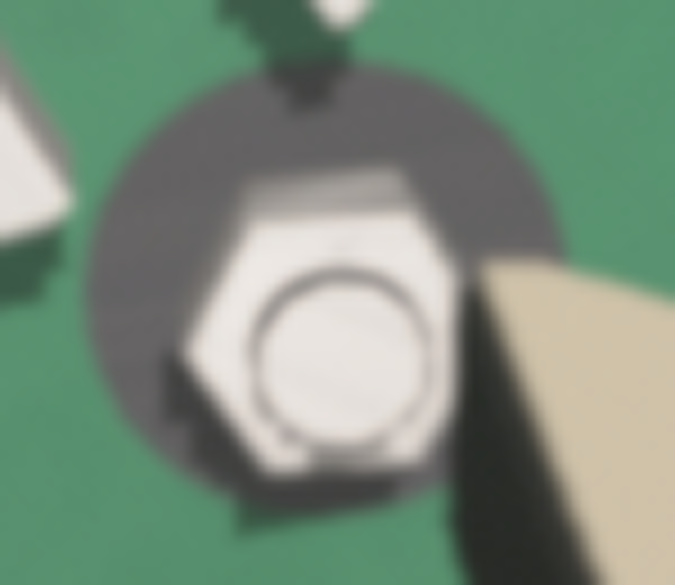

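```bash
python3 - <<'E'
from meas import *
d=np.load("pics/w3.npy",allow_pickle=True).item()
c9=np.array([(186,348),(250,212),(415,210),(420,463),(265,470)])
c=cast(d,(c9+.5)/9-.5+[315,205],34.8)[:,:2]
o1=(c[1]+c[3])/2;o2=(c[2]+c[4])/2; print(o1,o2)
o=(o1+o2)/2
st=cast(d,(np.array([(342,358)])+.5)/9-.5+[315,205],39)[0]; print("stud",st)
print(np.linalg.norm(c-o,axis=1).round(1),(np.degrees(np.arctan2(*(c-o).T[::-1]))%60).round(1))
seat=np.array([475.65,-132.3])
for n in (o,st[:2]):
    u,v=uv(-69.75); print("nut in wrench",(n-seat)@u,(n-seat)@v)
E
```

```text
[ 488.9546121  -170.14601376] [ 489.1814369 -170.4530487]
stud [ 489.08631845 -170.3294998    39.        ]
[13.6 14.5 13.9 14.1 14. ] [50.4 50.8 49.1 50.4 50.7]
nut in wrench 40.29503811857387 -0.5636115886508254
nut in wrench 40.329486223216165 -0.5568209940951718
```

```bash
python3 - <<'E'
from h import *
g=np.array([467.75,24.63]); o=down(np.radians(87.8)); u,v=uv(-69.75)
robot.move_ptp([*g,60],o)
robot.move_linear([*g,23],speed=60,f_stop=8)
robot.move_gripper(0.0)
print(robot.current_gripper_width()*93,robot.current_tcp_pos(),robot.current_contact_force())
a=g-1.9*v
robot.move_linear([*a,23],speed=20)
b=a+20*u; print(robot.move_linear([*b,23],speed=30,f_stop=10),robot.current_contact_force())
for k in (30,36,39,40.3,41):
    c=a+k*u; r=robot.move_linear([*c,23],speed=15,f_stop=8); F=robot.current_contact_force(); print(k,r,(F[:2]@u).round(1),(F[:2]@v).round(1),((robot.current_tcp_pos()[:2]-a)@u).round(2))
    if r:break
snap("top","t4.png");snap("scene","s4.png"); print(robot.current_t())
i=cv2.imread("pics/t4.png"); A=cv2.resize(i[190:290,300:440],None,fx=5,fy=5,interpolation=cv2.INTER_CUBIC)
cv2.imwrite("pics/t4z.png",A)
E
```

```text
25.86954075297445 [467.94314702  24.65396505  23.29138832] [-0.23999574  0.5737182   2.68704749]
True [-1.0204188  -1.88935567  3.79610628]
30 True -1.2 -0.8 4.85
11.625
```

View pics/t4z.png

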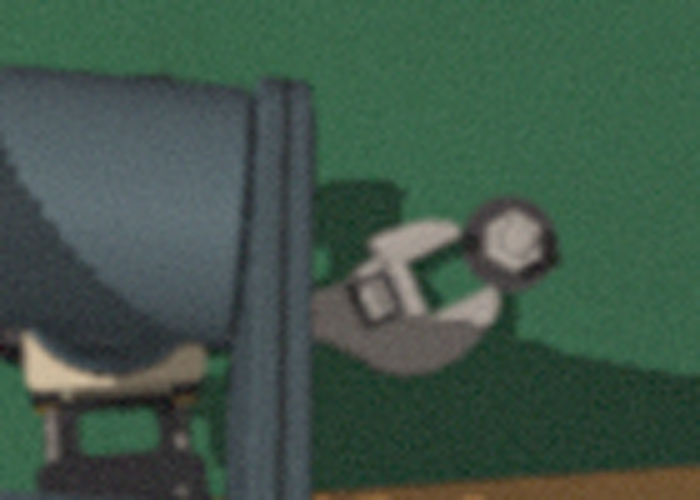

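It stopped early on transients of about 8 N; the readings at rest are low and the head is still clear of the nut. I'll carry on with a higher threshold and check the force at rest after each step.

```bash
python3 - <<'E'
from h import *
g=np.array([467.75,24.63]); u,v=uv(-69.75); a=g-1.9*v
for k in (18,26,31,35,38,40.3,41.2):
    c=a+k*u; r=robot.move_linear([*c,23.2],speed=20,f_stop=20); F=robot.current_contact_force(); e=robot.current_tcp_pos()[:2]-a; print(k,r,(F[:2]@u).round(1),(F[:2]@v).round(1),F[2].round(1),(e@u).round(2),(e@v).round(2))
    if r or F[:2]@u<-12:break
snap("top","t5.png");snap("scene","s5.png"); print(robot.current_t())
i=cv2.imread("pics/t5.png"); A=cv2.resize(i[190:290,300:440],None,fx=5,fy=5,interpolation=cv2.INTER_CUBIC)
cv2.imwrite("pics/t5z.png",A)
E
```

```text
18 False -7.1 -0.2 8.1 16.45 -0.35
26 False -6.4 0.2 7.3 24.53 -0.34
31 False -6.2 0.1 8.4 29.55 -0.34
35 False -6.6 0.0 7.9 33.53 -0.34
38 False -6.9 0.2 8.3 36.47 -0.36
40.3 False -6.5 0.2 8.1 38.72 -0.39
41.2 False -7.5 -0.5 8.6 39.44 -0.38
14.625
```

View pics/t5z.png

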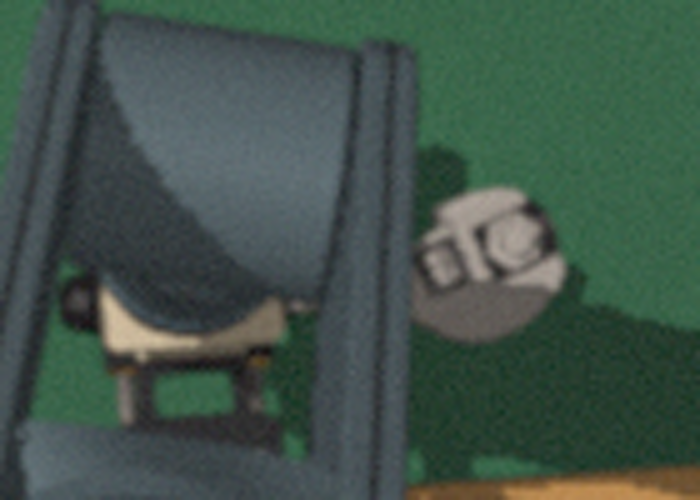

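```bash
python3 - <<'E'
from h import *
g=np.array([467.75,24.63]); u,v=uv(-69.75); a=g-1.9*v
def st(k):
    F=robot.current_contact_force(); e=robot.current_tcp_pos()[:2]-a; print(k,(F[:2]@u).round(1),(F[:2]@v).round(1),F[2].round(1),(e@u).round(2),(e@v).round(2)); return F[:2]@u,F[:2]@v
for k in (42,43):
    robot.move_linear([*(a+k*u),23.2],speed=15,f_stop=20)
    if st(k)[0]<-12: break
for w in (.4,.8,1.2,1.6,2.0):
    robot.move_linear([*(a+k*u+w*v),23.2],speed=10,f_stop=20)
    if st(("v",w))[1]<-8: break
robot.move_gripper(0.45); st("rel")
p=robot.current_tcp_pos(); robot.move_linear([p[0],p[1],70],speed=150)
robot.move_ptp([471,-140,120],down(1.35))
d=snap("wrist","w6.png"); print(robot.current_t())
cv2.imwrite("pics/w6b.png",cv2.resize(d["img"][150:270,270:390],None,fx=5,fy=5,interpolation=cv2.INTER_CUBIC))
E
```

```text
42 -7.3 0.4 9.1 40.13 -0.42
43 -7.5 -0.0 8.4 41.11 -0.41
('v', 0.4) -7.8 -1.0 10.1 41.13 -0.37
('v', 0.8) -6.5 -2.5 11.7 41.15 -0.36
('v', 1.2) -7.2 -4.1 12.3 41.12 -0.36
('v', 1.6) -5.8 -4.9 13.7 41.14 -0.34
('v', 2.0) -5.7 -6.7 14.3 41.12 -0.33
rel 0.1 0.4 -0.3 43.05 1.98
18.0
```

View pics/w6b.png

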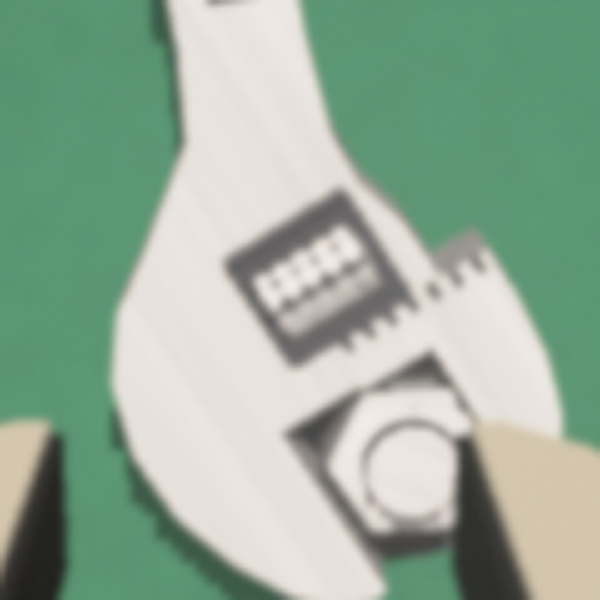

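```bash
python3 - <<'E'
from meas import *
d=np.load("pics/w6.npy",allow_pickle=True).item(); s=d["img"][:,:,2].astype(float)
z=lambda p:(np.array(p)+.5)/5-.5+[270,150]
F=[]
for r in range(240,268):
    c=cross(s[r],320,352,False,150)
    if c==c:F.append((c,r))
f=line(d,F,36,"fixed")
T=[z(p) for p in [(300,428),(340,405),(380,384),(420,361)]]
t=cast(d,T,36)[:,:2]; n=np.array([f[1][1],-f[1][0]]); print("throat ang",np.degrees(np.arctan2(*(t[0]-t[-1])[::-1])))
u,v=f[1],f[2]; seat=u*(np.median(t@u)+15.5)+v*(f[0]@v+12)
st=cast(d,[z((412,472))],39)[0,:2]
wm=cast(d,[z(p) for p in [(228,265),(340,190),(408,293),(292,365)]],36)[:,:2].mean(0)
print("seat",seat,"stud",st,(st-seat)@u,(st-seat)@v,"worm sq",wm,(wm-seat)@u,(wm-seat)@v,"expected",seat-34*u+6.5*v)
E
```

```text
fixed 27 [ 476.5 -177.2] ang -70.69 rms 0.1
throat ang -162.0403238039727
seat [ 487.47420439 -172.25222104] stud [ 488.81049984 -170.72177154] -1.0024655030991714 1.7672080035637898 worm sq [ 480.76790415 -137.19007783] -35.30729178199039 5.265310645988954 expected [ 482.3654284  -138.01553884]
```

The wrench is on the nut: about 1 mm past home towards the throat, with the fixed jaw gap about 1.8 mm. Now the worm, with shut fingers and a first careful press and stroke.

```bash
cat > worm.py <<'E'
from h import *
U,V=uv(-70.7); W=np.array([481.8,-137.4]); O=down(np.radians(109.3))
def rd(tag=""):
    F=robot.current_contact_force(); e=robot.current_tcp_pos()
    print(tag,"Fu %.1f Fv %.1f Fz %.1f"%(F[:2]@U,F[:2]@V,F[2]),"u %.2f v %.2f z %.2f"%((e[:2]-W)@U,(e[:2]-W)@V,e[2])); return F
E
python3 - <<'E'
from worm import *
robot.move_gripper(0.0)
p=W-6*U
robot.move_ptp([*p,52],O)
rd("above")
print(robot.move_linear([*p,35.5],speed=15,f_stop=8)); F=rd("contact")
z=robot.current_tcp_pos()[2]
for k in range(8):
    if robot.current_contact_force()[2]>11: break
    z-=.3; robot.move_linear([*p,z],speed=10); rd("press %.2f"%z)
robot.move_linear([*(W+0*U),z],speed=20); rd("mid")
robot.move_linear([*(W+6*U),z],speed=20); rd("end")
print(robot.current_t())
E
```

```text
above Fu 0.4 Fv 0.6 Fz -0.1 u -5.85 v 0.07 z 52.13
True
contact Fu -2.0 Fv -0.2 Fz 6.9 u -6.07 v -0.04 z 38.59
press 38.29 Fu -1.6 Fv -1.1 Fz 6.4 u -6.04 v -0.04 z 38.59
press 37.99 Fu -2.3 Fv -1.8 Fz 8.8 u -6.01 v -0.02 z 38.54
press 37.69 Fu -2.5 Fv -2.8 Fz 10.8 u -6.04 v 0.00 z 38.44
press 37.39 Fu -3.0 Fv -3.7 Fz 13.5 u -5.98 v 0.03 z 38.42
mid Fu -7.0 Fv -2.3 Fz 15.4 u -1.13 v 0.00 z 38.37
end Fu -6.8 Fv -1.4 Fz 15.3 u 4.78 v 0.05 z 38.37
22.1417
```

```bash
cat >> worm.py <<'E'
def stroke(z=37.6,a=-7,b=7.5):
    p=W+a*U
    c=robot.current_tcp_pos(); robot.move_linear([c[0],c[1],41],speed=60)
    robot.move_linear([*p,41],speed=80)
    robot.move_linear([*p,z],speed=20)
    c=robot.current_tcp_pos()[:2]
    robot.move_linear([*(W+b*.3*U),z],speed=25); rd(" mid")
    robot.move_linear([*(W+b*U),z],speed=25); rd("end")
E
python3 - <<'E'
from worm import *
for i in range(3): stroke()
print(robot.current_t())
E
```

```text
mid Fu -5.8 Fv -0.0 Fz 12.1 u 1.31 v 0.51 z 38.43
end Fu -6.3 Fv 0.9 Fz 10.9 u 6.51 v 0.79 z 38.46
 mid Fu -6.0 Fv 0.4 Fz 11.2 u 1.38 v 0.72 z 38.44
end Fu -7.0 Fv 2.1 Fz 10.9 u 6.62 v 1.04 z 38.44
 mid Fu -7.2 Fv 1.4 Fz 10.5 u 1.37 v 0.80 z 38.46
end Fu -5.8 Fv 2.8 Fz 10.3 u 6.61 v 1.15 z 38.46
27.4
```

```bash
python3 - <<'E'
from h import *
c=robot.current_tcp_pos(); robot.move_linear([c[0],c[1],60],speed=150)
robot.move_ptp([469,-155,120],down(1.35))
d=snap("wrist","w7.png"); print(robot.current_t())
cv2.imwrite("pics/w7b.png",cv2.resize(d["img"][130:260,270:400],None,fx=4.6,fy=4.6,interpolation=cv2.INTER_CUBIC))
E
```

```text
28.3167
```

View pics/w7b.png

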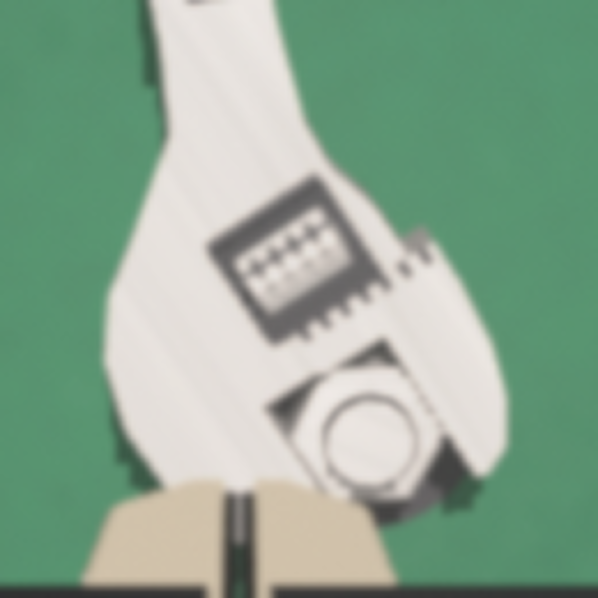

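```bash
python3 - <<'E'
from meas import *
d=np.load("pics/w7.npy",allow_pickle=True).item()
z=lambda p:(np.array(p)+.5)/4.6-.5+[270,130]
fx=cast(d,[z((268,408)),z((325,490))],36)[:,:2]; mv=cast(d,[z((388,340)),z((476,476))],36)[:,:2]
for l in (fx,mv): e=l[1]-l[0]; print(np.degrees(np.arctan2(e[1],e[0])))
e=mv[1]-mv[0];u=e/np.linalg.norm(e);v=np.array([-u[1],u[0]]); print("opening",(mv[0]-fx)@v)
st=cast(d,[z((371,440))],39)[0,:2]; print("nut from fixed",(st-fx)@v,"mov",(mv-st)@v,"throat",(st-fx[0])@u,"stud",st)
E
```

```text
-68.77333870032437
-69.52027409983533
opening [23.54022404 23.3064449 ]
nut from fixed [12.06430194 11.8305228 ] mov [11.47592211 11.47592211] throat 13.526227828655122 stud [ 489.21090928 -170.50522856]
```

Jaws measure about 23.5 mm (earlier readings ran 0.1–0.7 mm low) and the nut is centred, so it's about snug. I'll do two confirming strokes to feel for the stop.

```bash
python3 - <<'E'
from worm import *
import worm
worm.W=W+0.8*V; W=worm.W
robot.move_ptp([*(W-7*U),45],O)
for i in range(2): stroke(z=37.35)
c=robot.current_tcp_pos(); robot.move_linear([c[0],c[1],60],speed=150)
robot.move_ptp([469,-155,120],down(1.35))
d=snap("wrist","w8.png"); print(robot.current_t())
cv2.imwrite("pics/w8b.png",cv2.resize(d["img"][130:260,270:400],None,fx=4.6,fy=4.6,interpolation=cv2.INTER_CUBIC))
E
```

```text
mid Fu -6.5 Fv 1.0 Fz 13.3 u 0.94 v 0.67 z 38.41
end Fu -8.5 Fv 2.0 Fz 14.7 u 5.70 v 0.83 z 38.39
 mid Fu -10.5 Fv 1.4 Fz 16.0 u 0.16 v 0.51 z 38.36
end Fu -12.4 Fv 2.1 Fz 16.3 u 4.86 v 0.66 z 38.33
33.25
```

View pics/w8b.png

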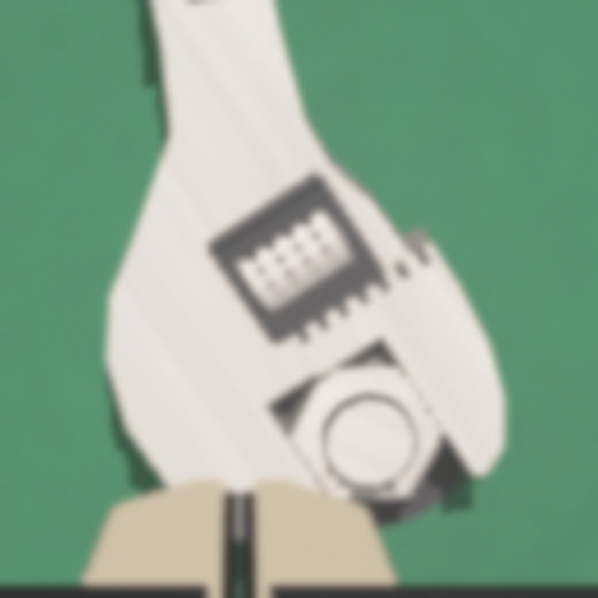

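The force at the worm rose from 6.5 to 12.4 N, so the jaws are snug. Now I swing the handle, using the open fingers as a loose fork and reading the tangential force after each step.

```bash
cat > swing.py <<'E'
from h import *
N=np.array([489.0,-170.5]); A0=-69.8
def pose(th): # th deg clockwise turned
    a=A0-th; return [*gripat(N,a),24.5],down(np.radians(a+157.5))
def go(th,speed):
    p,o=pose(th); robot.move_linear(p,o,speed=speed)
    F=robot.current_contact_force(); e=robot.current_tcp_pos()[:2]-N
    r=np.linalg.norm(e); er=e/r; et=np.array([er[1],-er[0]]) # clockwise
    ang=A0+np.degrees(np.arctan2(49,-149))-np.degrees(np.arctan2(e[1],e[0])); 
    print("th %.1f act %.2f r %.1f Ft %.1f Fr %.1f Fz %.1f t %.1f"%(th,ang,r,F[:2]@et,F[:2]@er,F[2],robot.current_t())); return F[:2]@et
E
python3 - <<'E'
from swing import *
robot.move_gripper(0.41)
p,o=pose(0)
robot.move_ptp([p[0],p[1],70],o)
print(robot.move_linear(p,speed=60,f_stop=8),robot.current_contact_force())
for th in (2,4,6,9,12,16,20,24,28):
    f=go(th,35)
    if f<-8: break
E
```

```text
False [-0.01219186  0.72821906 -0.75281587]
th 2.0 act 1.88 r 157.0 Ft -2.3 Fr -0.2 Fz 1.5 t 35.9
th 4.0 act 3.65 r 157.1 Ft -4.1 Fr -1.5 Fz 3.1 t 36.2
th 6.0 act 5.85 r 157.1 Ft -4.2 Fr 0.2 Fz 0.9 t 36.5
th 9.0 act 9.12 r 157.1 Ft -2.3 Fr 0.4 Fz -1.1 t 36.9
th 12.0 act 12.09 r 157.0 Ft -1.7 Fr 0.8 Fz -1.8 t 37.3
th 16.0 act 16.17 r 156.9 Ft -0.9 Fr -0.1 Fz -0.7 t 37.8
th 20.0 act 20.07 r 156.8 Ft -2.8 Fr 0.7 Fz -0.1 t 38.2
th 24.0 act 24.05 r 156.8 Ft -3.1 Fr -1.2 Fz -0.3 t 38.7
th 28.0 act 28.07 r 156.8 Ft -2.6 Fr -2.1 Fz 0.3 t 39.2
```

```bash
python3 - <<'E'
from swing import *
for th in (31,34,36): go(th,30)
th=36
while th<56:
    th+=.5; f=go(th,10)
    if f<-6: break
snap("top","t9.png")
i=cv2.imread("pics/t9.png"); cv2.imwrite("pics/t9z.png",cv2.resize(i[160:280,280:440],None,fx=4.5,fy=4.5,interpolation=cv2.INTER_CUBIC))
E
```

```text
th 31.0 act 30.96 r 156.8 Ft -3.1 Fr -2.2 Fz 0.8 t 39.6
th 34.0 act 34.00 r 156.8 Ft -2.4 Fr -2.3 Fz 1.0 t 40.0
th 36.0 act 35.98 r 156.8 Ft -2.0 Fr -2.1 Fz 0.8 t 40.3
th 36.5 act 36.28 r 156.8 Ft -4.5 Fr -1.8 Fz 0.4 t 40.6
th 37.0 act 36.75 r 156.8 Ft -4.3 Fr -2.0 Fz 1.0 t 40.9
th 37.5 act 37.25 r 156.8 Ft -3.5 Fr -2.2 Fz 1.5 t 41.2
th 38.0 act 37.75 r 156.8 Ft -5.0 Fr -2.5 Fz 1.5 t 41.5
th 38.5 act 38.24 r 156.8 Ft -5.2 Fr -2.5 Fz 1.3 t 41.8
th 39.0 act 38.74 r 156.8 Ft -4.3 Fr -2.2 Fz 1.1 t 42.0
th 39.5 act 39.23 r 156.8 Ft -4.5 Fr -2.3 Fz 0.3 t 42.3
th 40.0 act 39.73 r 156.8 Ft -5.1 Fr -1.9 Fz 1.9 t 42.6
th 40.5 act 40.23 r 156.8 Ft -4.6 Fr -2.6 Fz 1.2 t 42.9
th 41.0 act 40.72 r 156.8 Ft -5.0 Fr -3.4 Fz 2.1 t 43.2
th 41.5 act 41.22 r 156.8 Ft -4.9 Fr -2.6 Fz 2.0 t 43.5
th 42.0 act 41.72 r 156.8 Ft -5.0 Fr -2.3 Fz 0.2 t 43.7
th 42.5 act 42.22 r 156.8 Ft -4.4 Fr -2.4 Fz 1.6 t 44.0
th 43.0 act 42.72 r 156.8 Ft -4.4 Fr -2.0 Fz 1.4 t 44.3
th 43.5 act 43.22 r 156.8 Ft -4.8 Fr -3.3 Fz 1.7 t 44.6
th 44.0 act 43.71 r 156.8 Ft -4.4 Fr -3.3 Fz 1.6 t 44.9
th 44.5 act 44.21 r 156.8 Ft -4.9 Fr
[... 271 characters left out ...]
t -4.0 Fr -2.7 Fz 0.7 t 46.6
th 47.5 act 47.20 r 156.9 Ft -4.0 Fr -2.6 Fz 1.3 t 46.9
th 48.0 act 47.69 r 156.9 Ft -5.5 Fr -2.2 Fz 1.1 t 47.1
th 48.5 act 48.21 r 156.9 Ft -5.3 Fr -3.2 Fz 0.5 t 47.4
th 49.0 act 48.69 r 156.9 Ft -4.8 Fr -2.3 Fz 1.3 t 47.7
th 49.5 act 49.20 r 156.9 Ft -5.1 Fr -3.7 Fz 1.9 t 48.0
th 50.0 act 49.69 r 156.9 Ft -4.0 Fr -2.8 Fz 2.5 t 48.3
th 50.5 act 50.19 r 156.9 Ft -5.0 Fr -2.3 Fz 1.9 t 48.6
th 51.0 act 50.69 r 156.9 Ft -4.3 Fr -2.4 Fz 2.3 t 48.8
th 51.5 act 51.19 r 156.9 Ft -4.0 Fr -2.7 Fz 1.5 t 49.1
th 52.0 act 51.69 r 156.9 Ft -4.2 Fr -2.7 Fz 2.1 t 49.4
th 52.5 act 51.98 r 156.8 Ft -4.3 Fr -2.7 Fz 1.9 t 49.7
th 53.0 act 52.22 r 156.7 Ft -7.2 Fr -4.1 Fz 3.7 t 50.0
```

View pics/t9z.png

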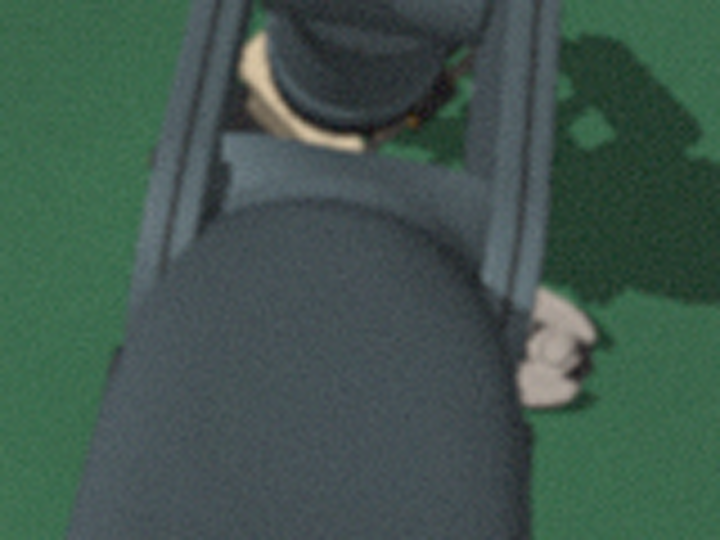

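At 52.2° the handle stopped following and the force jumped to 7 N, so the nut is up tight. I'll back off, lift clear and inspect.

```bash
python3 - <<'E'
from swing import *
p,o=pose(50.3); robot.move_linear(p,o,speed=30); print(robot.current_contact_force().round(1))
robot.move_linear([p[0],p[1],90],speed=120)
robot.move_ptp([455,-150,140],down(0.9))
d=snap("wrist","w10.png"); snap("top","t10.png"); print(robot.current_t())
E
```

```text
[-0.3  0.5  0.5]
51.9667
```

View pics/w10.png

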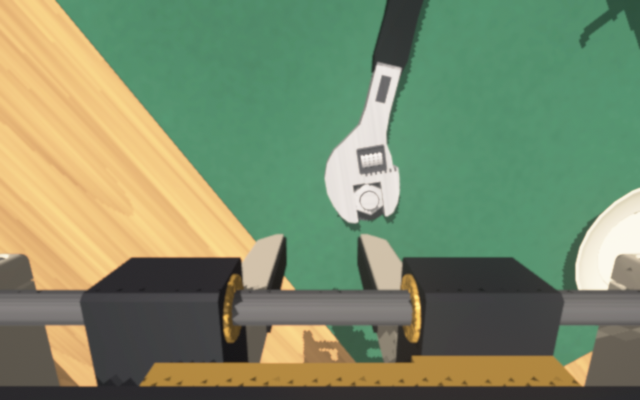

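View pics/t10.png

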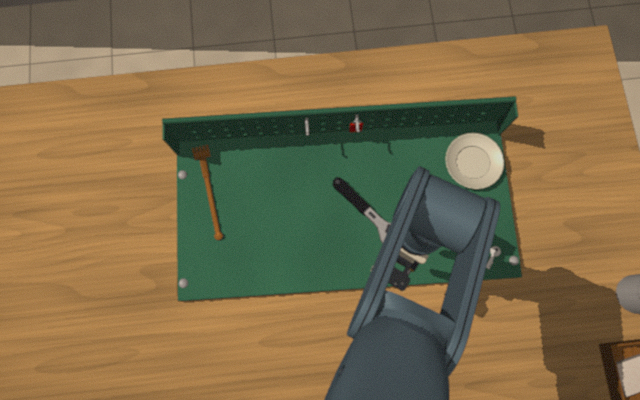

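```bash
python3 - <<'E'
from meas import *
d=np.load("pics/w10.npy",allow_pickle=True).item(); i=d["img"]
cv2.imwrite("pics/w10b.png",cv2.resize(i[130:235,310:420],None,fx=5.4,fy=5.4,interpolation=cv2.INTER_CUBIC))
# grip direction via dark mask
g=cv2.cvtColor(i,cv2.COLOR_BGR2HSV)[:,:,2]; m=((g<70)).astype(np.uint8); m[70:]=0; m[:,:365]=0; m[:,440:]=0
P=[]
for r in range(3,60):
    c=np.where(m[r])[0]
    if len(c): P.append((c.min(),c.max(),r))
P=np.array(P); L=cast(d,P[:,[0,2]],36)[:,:2]
u=np.linalg.svd(L-L.mean(0))[2][0]; print("grip edge ang",np.degrees(np.arctan2(u[1],u[0]))%180)
E
```

```text
grip edge ang 37.52293015463317
```

View pics/w10b.png

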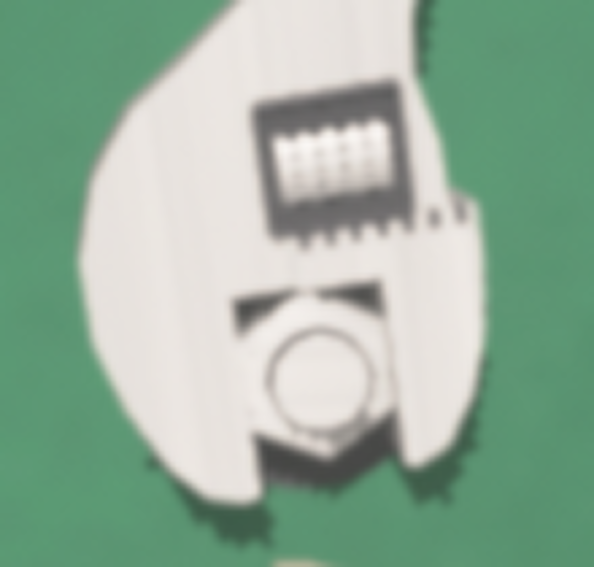

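The close-up shows the nut's flats against both jaws and the nut at the throat. The grip has turned 50° (87.7° to 37.5°), and the bystanders are in place. The robot is clear, so I'll hand in.

```bash
python3 - <<'E'
from h import *
a=cv2.imread("pics/top0.png").astype(int);b=cv2.imread("pics/t10.png").astype(int)
D=abs(a-b).max(2); print("backscr",(D[140:245,190:230]>40).sum(),"saucer",(D[130:166,470:510]>40).sum(),"key px",(D[243:272,494:505]>60).sum())
robot.hand_in(); print(robot.current_t())
E
```

```text
backscr 0 saucer 0 key px 28
the job is handed in; nothing more can be done
the job is handed in; nothing more can be done
```

I slid the wrench onto the nut with its jaws still open, closed them with the worm, then swung the handle clockwise until the nut came up tight. I handed in at about 52 s on the robot's clock.

- **Jaws snug:** the force needed to roll the worm rose from about 6.5 N to 12.4 N. The last close-up shows both jaws on the nut's flats and the nut at the throat. Before the last two strokes the camera gave a jaw opening of 23.5 mm against the true 24. I put the difference down to edge bias, since earlier readings also ran low.
- **Nut tight:** the handle turned about 50° (0.88 rad). That is nearer a seventh of a turn than an eighth. The pushing force then jumped from 4–5 N to 7.2 N and the handle nearly stopped following. I did not push further.
- **Failed or disagreed:**
  - The first slide onto the nut stopped early because the force limit was set too low.
  - A sideways nudge to bring the fixed jaw onto the nut did not move the wrench; closing the worm took up that gap instead.
  - The last stroke on the worm pressed at 16 N, slightly over the suggested 8–15 N.
- **Bystanders:** comparing the first and last top views showed no change at the saucer or the backscratcher. 28 pixels differed at the key, which the arm and its shadow partly covered. The robot never worked near it.

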